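# Fill a chunk-candle glass from the sprung-gate hopper

### The job

Take the scoop of wax chunks by its handle, tip all six chunks into the top of the filling hopper while its gate is still shut, and set the empty scoop back upright on the table. Then take the gate's red handle, draw the gate up against its springs to the half-open mark, never near fully open, so that the chunks slide down into the candle glass under the lip, and keep holding it at half: finish while still holding it there, as I shall be feeding more chunks through. Leave the glass and everything else on the table where it stands.

Things in the scene. Friction and masses are not known exactly. Their poses are not given: they have to be found in the camera images.
- hopper: Filling hopper: a fixed, slippery aluminium chute on a grey four-legged stand. Origin: on the table, in the middle under the gate; +y points downhill (to the glass), x across. The straight chute floor slopes 30 degrees: 182 mm above the table at its upper end (y = -160 mm), 90 mm at the gate (y = 0), 78 mm at the lip (y = +20 mm). Wax, chute and scoop pan: friction about 0.25.
- hopper_mouth (a point): Point in the air over the wide upper part of the chute, good to tip into: hopper x = 0, y = -110 mm, 225 mm above the table. The chute is 160 mm wide inside at its upper end and narrows evenly to 108 mm at the lip; its side walls stand 65 mm square off the floor, their top edges about 240 mm above the table at the upper end.
- hopper_back (a point): Middle of the top edge of the hopper's low back wall, at the chute's upper end: hopper x = 0, y = -146 mm, 207 mm above the table. The wall stands square off the chute floor, 28 mm high.
- half_mark (a point): The red half-open mark on one of the two upright gate guides (x = +-70 mm, 14 mm wide, 236 mm high), on the downhill face, 181 mm above the table; white marks at 136 and 226 mm show shut and fully open. The red pointers on the gate's crossbar stand level with the mark when the gate is half open. Two spring tubes stand outside the guides, at x = +-98 mm.
- gate (a joint): The hopper's upright lift gate, a 5 mm steel blade. Value in metres: 0 shut (blade down on the chute floor), 0.045 half open, 0.090 fully open; it grows as the gate is lifted straight up. Springs pull it shut, ever harder: lifting takes about 6 N at the start, 11 N at half and 16 N at full; let go, it slides shut by itself.
- gate_handle (a point): Centre of the gate's red handle bar, 60 mm long (across the chute, along hopper x), 14 x 14 mm in section, on two thin posts 26 mm either side of its middle; it moves with the gate. 227 mm above the table when the gate is shut, free all round; the blade's top edge lies 41 mm below it.
- glass: The empty low clear candle glass that stands loose under the chute's lip: 140 mm across outside, 132 mm inside, 68 mm high, floor 6 mm thick, a wick in its middle. Origin: centre of its underside.
- scoop: Steel weighing scoop, loose on the table, 220 g, six wax chunks in it. Origin: centre of its pan's underside; +x points to the open pouring lip, -x to the handle. Pan floor 90 x 110 mm, 3 mm thick; side and back walls 38 mm high (116 mm wide outside, back face at x = -48 mm). No front wall, only a 30 mm lip that rises by 8 degrees.
- scoop_grip (a point): A good place to grip the scoop, on its straight, level wooden handle, which is 16 mm wide, 20 mm high and runs from scoop x = -60 to -140 mm. The point is the middle of the handle's section at x = -90 mm, 34 mm above the underside.
- scoop_lip (a point): Middle of the edge of the scoop's pouring lip, at scoop x = +76 mm, 7 mm above the underside.
- chunk0: Wax chunk, red, 26 x 22 x 18 mm, about 10 g, one of six lying in the scoop. Origin: its centre.
- chunk1: Wax chunk, orange, 26 x 22 x 18 mm, about 10 g, one of six lying in the scoop. Origin: its centre.
- chunk2: Wax chunk, yellow, 26 x 22 x 18 mm, about 10 g, one of six lying in the scoop. Origin: its centre.
- chunk3: Wax chunk, red, 26 x 22 x 18 mm, about 10 g, one of six lying in the scoop. Origin: its centre.
- chunk4: Wax chunk, orange, 26 x 22 x 18 mm, about 10 g, one of six lying in the scoop. Origin: its centre.
- chunk5: Wax chunk, yellow, 26 x 22 x 18 mm, about 10 g, one of six lying in the scoop. Origin: its centre.
- candle: Bystander, loose, not to be disturbed: the tall clear candle cup, 96 mm across and 115 mm high, cream wax and red berries in it. Origin: centre of its underside.
- pitcher: Bystander, loose, not to be disturbed: the brass pouring pitcher, about 96 mm across and 105 mm high, handle on one side. Origin: centre of its underside.
- pink_candle: Bystander, loose, not to be disturbed: the small clear candle cup, 80 mm across and 90 mm high, pink wax and rose buds in it. Origin: centre of its underside.
- bowl: Bystander, loose, not to be disturbed: the white bowl of dried orange slices, 170 mm across and about 65 mm high. Origin: centre of its underside.
- cinnamon: Bystander, loose, not to be disturbed: the tied bundle of cinnamon sticks, about 125 x 70 x 32 mm. Origin: centre of its underside.
Things that resemble listed ones, but are neither listed nor needed, are in the scene too. Leave any blue or pink look-alike of the scoop alone.

How it is judged:
On the way, in this order (a step that is already met when the one before it is completed fails the run):
1. all six chunks lie in the hopper above the shut gate, clear of the scoop (y of chunk0 in the frame of hopper between -0.165 and 0 m and x of chunk0 in the frame of hopper between -0.08 and 0.08 m and z of chunk0 in the frame of hopper between 0.093 and 0.25 m and contact force between each of chunk0, chunk1, chunk2, chunk3, chunk4, chunk5 and scoop below 0.02 N and y of chunk1 in the frame of hopper between -0.165 and 0 m and x of chunk1 in the frame of hopper between -0.08 and 0.08 m and z of chunk1 in the frame of hopper between 0.093 and 0.25 m and y of chunk2 in the frame of hopper between -0.165 and 0 m and x of chunk2 in the frame of hopper between -0.08 and 0.08 m and z of chunk2 in the frame of hopper between 0.093 and 0.25 m and y of chunk3 in the frame of hopper between -0.165 and 0 m and x of chunk3 in the frame of hopper between -0.08 and 0.08 m and z of chunk3 in the frame of hopper between 0.093 and 0.25 m and y of chunk4 in the frame of hopper between -0.165 and 0 m and x of chunk4 in the frame of hopper between -0.08 and 0.08 m and z of chunk4 in the frame of hopper between 0.093 and 0.25 m and y of chunk5 in the frame of hopper between -0.165 and 0 m and x of chunk5 in the frame of hopper between -0.08 and 0.08 m and z of chunk5 in the frame of hopper between 0.093 and 0.25 m and value of joint gate below 0.006 m), for 0.3 s.
2. the gripper holds the gate half open (38 to 52 mm of its 90 mm travel) (value of joint gate between 0.038 and 0.052 m and contact force between the fingers and gate above 3 N), for 0.5 s.
At the end, for the whole second after the job is handed in: The gripper's fingers are still holding the gate, at rest, half open (38 to 52 mm of 90 mm); all six chunks lie inside the candle glass; the scoop stands upright and let go on the table; the glass is within 20 mm and every bystander within 30 mm of where it stood (all of step 2 and velocity of joint gate between -0.01 and 0.01 m/s and horizontal distance between each of chunk0, chunk1, chunk2, chunk3, chunk4, chunk5 and glass below 0.066 m and z of chunk0 in the frame of glass between 0.005 and 0.068 m and z of chunk1 in the frame of glass between 0.005 and 0.068 m and z of chunk2 in the frame of glass between 0.005 and 0.068 m and z of chunk3 in the frame of glass between 0.005 and 0.068 m and z of chunk4 in the frame of glass between 0.005 and 0.068 m and z of chunk5 in the frame of glass between 0.005 and 0.068 m and height (world z) of scoop between -0.006 and 0.006 m and angle between each of scoop, glass's own z axis and vertical below 0.1 rad and linear speed of scoop below 0.02 m/s and contact force between the fingers and scoop below 0.1 N and distance of glass from where it was at the start of the episode below 0.02 m and distance of each of candle, pitcher, pink_candle, bowl, cinnamon from where it was at the start of the episode below 0.03 m); the arm keeps its last pose, push and grip.
It fails at once if the gate is drawn well past half (more than 70 mm of 90 mm) (value of joint gate above 0.07 m).
It fails at once if the candle glass is pushed away by more than 20 mm (distance of glass from where it was at the start of the episode above 0.02 m).
It fails at once if a bystander is moved by more than 30 mm (distance of any of candle, pitcher, pink_candle, bowl, cinnamon from where it was at the start of the episode above 0.03 m).
It also fails if it takes over 72 s, if anything falls off the work surface, if the arm or the gripper's body presses on something with over 40 N, if the wrist force passes 120 N, or if a joint passes its speed limit or range.

### The arm

A 7-joint arm with a two-finger parallel gripper is mounted at the origin on the work surface. World frame = base frame: x ahead of the robot, y to its left, z up, the work surface at z = 0. Lengths are in m, angles in rad, forces in N, time in s.
With the tool pointing down it reaches from about 0.425 to 1.025 m from the base axis. Payload 9.4 kg.
Tool frame: the origin (TCP) lies midway between the tips of the shut fingers; the grasp point (between the pads) lies 19 mm behind it; z points along the fingers, y is the line along which they close (so a half turn about z gives the same grasp; the last joint's range is limited). The gripper opens to 85 mm and grips with 20 to 120 N. Pads are 22 mm wide; open, the fingers measure 114 mm over their backs; the gripper's body (76 mm by 85 mm) begins 54 mm behind the grasp point. The pads swing forward as they close: fully open they stand 13 mm farther back than shut.
Start: joints at [-1.188, 0.599, -0.003, 1.599, 0.002, 0.943, -0.08], TCP at [0.322, 0.65, 0.231] pointing down, gripper open.
Joint ranges: [-2.57, 2.57], [-0.35, 1.97], [-1.29, 1.29], [0.11, 2.56], [-1.05, 4.19], [0.11, 1.86], [-2.63, 2.63]. Speed limits (rad/s): [2.22, 2.22, 3.01, 3.01, 3.14, 3.14, 3.14].

### API

Orientations are given as a rotation vector (axis times angle).
In Python, from station import telemetry, cams, workorder gives the robot as it stands. The module is installed in compiled form; this text tells all that it offers.
- The arm moves only by the shell command python3 -m jog 'ROWS' [OPENING] [FORCE]. ROWS is JSON, one flat list of numbers, 6 for each row, row after row: the shift along the tool's x, y, z scaled (see below), then the turn, a rotation vector about the tool's x, y, z scaled (see below). In form: [tx, ty, tz, ax, ay, az, tx, ty, tz, ax, ay, az, ...]. A call has exactly 8 rows; each row shifts and turns the commanded pose from where the row before left it, along the tool's axes as they then stand; what a row does not reach is not made up. The controller multiplies each number of a shift by 0.2 m and each number of a turn by 2 rad. A row lasts 1/8 s, in which the tool goes at most 62.5 mm and 10.7 degrees, less where a joint would pass 70% of its speed; a pose out of reach is approached as far as the arm can. A call with a number of a shift or a turn outside -1 to 1 is refused whole. A call with a gripper value outside its range is refused whole. OPENING is the closure, from 0 (fully open) to 1 (shut), set as the call begins (- or left out, the last holds). The fingers move at their own pace and stop on an object; FORCE is the grip in N (left out, the last holds). Time passes only in rows, so rows that do not move let the fingers close, or fill a call up. It gives the time, the measured TCP pose, the force, the opening and the grip force at its end, in the units of the state.
- telemetry.get_obs(): the state, without advancing time (a new reading comes with each control period).
- cams.read_camera(name): name is "scene" or "top"; returns the picture (480x640x3 uint8, red, green, blue); there is no depth.
- cams.camera_info(name): a dict with "camera_matrix" (3x3 intrinsics, pixels), "R" (3x3) and "t" (3): a world point X has camera coordinates R X + t. Camera axes: x right, y down, z forward; pixel columns grow to the right and rows downward; lengths in m; the calibration is good to about 2 mm. A picture is of the moment at which its call begins. camera_info takes no time and is no camera call.
- workorder.sign_off(): hands the job in; it is judged then, once.
The state is a dict: "time": time; "joint_pos": joint angles; "joint_velocities": joint speeds; "joint_torque": joint torques, N m; "ee_pos": TCP position; "tool_rot": TCP orientation; "ft_force": force on the tool from outside, world axes, zero at the start; "torque": the same for the moment, N m; "grip_width": finger opening in m; "grip_force": force on a finger pad.
Only numpy, scipy, OpenCV 4.12 (cv2) and the standard library are available. Lean on these libraries where they do the work, as an engineer would, in place of code of your own. Each camera call takes 0.05 s, during which the arm holds its last target. There are 200 camera calls.

## Working session

There is one attempt and no reset: what is moved stays moved. The work goes in short steps, Python scripts to look and compute and a shell command to move; the robot and the scene stay as the last step left them, time stands still between calls to the robot, and variables do not carry over. Pictures are saved under pics/ and viewed, at most 10 in all, crops included, and the job is handed in when it is done.

```bash
mkdir -p pics; python3 - <<'E'
from station import telemetry, cams
import cv2
o=telemetry.get_obs(); print({k:o[k] for k in('time','ee_pos','tool_rot','grip_width')})
for n in('scene','top'):
    cv2.imwrite(f'pics/{n}0.png',cams.read_camera(n)[:,:,::-1]); print(cams.camera_info(n))
E
```

```text
{'time': 0.0, 'ee_pos': array([0.32150854, 0.64924673, 0.23036595]), 'tool_rot': array([-7.15702533e-01, -3.05875096e+00,  2.57772726e-03]), 'grip_width': 0.08549652718757807}
{'camera_matrix': array([[581.75604199,   0.        , 319.42783846],
       [  0.        , 581.75604199, 241.96202099],
       [  0.        ,   0.        ,   1.        ]]), 'R': array([[ 0.85462555,  0.5192266 , -0.00434926],
       [ 0.4434997 , -0.73428714, -0.51393619],
       [-0.27004295,  0.4372941 , -0.85781739]]), 't': array([-0.47506049, -0.16898643,  1.70093645])}
{'camera_matrix': array([[467.06076578,   0.        , 323.59496434],
       [  0.        , 467.06076578, 246.79009216],
       [  0.        ,   0.        ,   1.        ]]), 'R': array([[-0.01506235, -0.99980436,  0.01282071],
       [-0.98213263,  0.01238815, -0.18778187],
       [ 0.1875863 , -0.01542008, -0.98212708]]), 't': array([-0.00972254,  0.55946423,  1.18828523])}
```

View pics/top0.png

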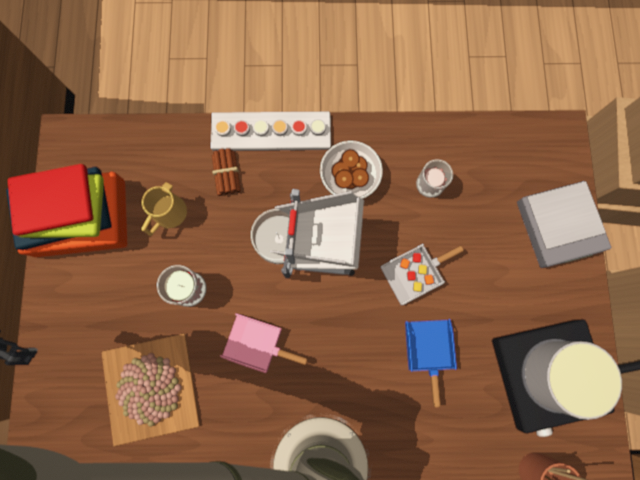

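View pics/scene0.png

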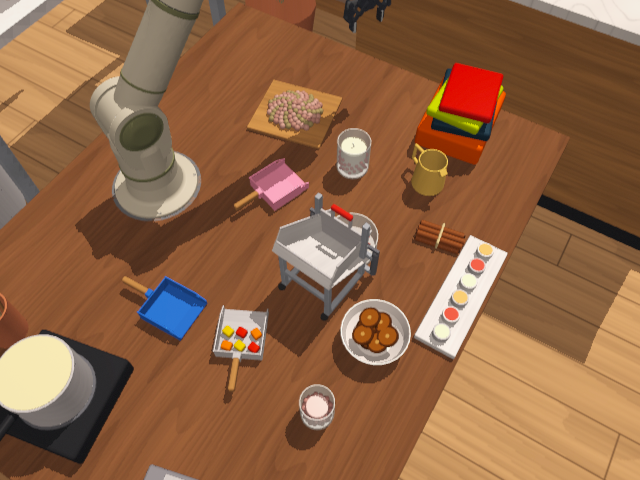

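The top view shows the hopper at about (315,235), with its downhill end to the left. The steel scoop is at (415,273), its handle end at (460,250). I'll enlarge both areas.

```bash
python3 - <<'E'
import cv2
a=cv2.imread('pics/top0.png')[180:315,240:475]; cv2.imwrite('pics/tc.png',cv2.resize(a,None,fx=3.4,fy=3.4,interpolation=2))
a=cv2.imread('pics/scene0.png')[185:400,200:400]; cv2.imwrite('pics/sc.png',cv2.resize(a,None,fx=2.75,fy=2.75,interpolation=2))
E
```

```text
(no output)
```

View pics/tc.png

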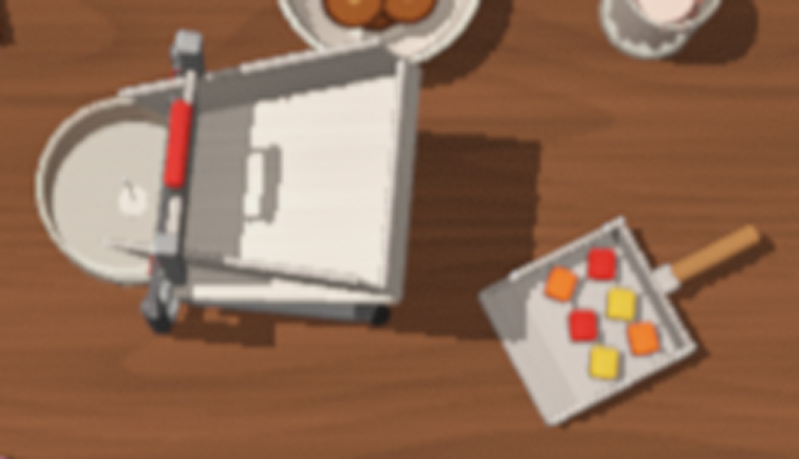

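View pics/sc.png

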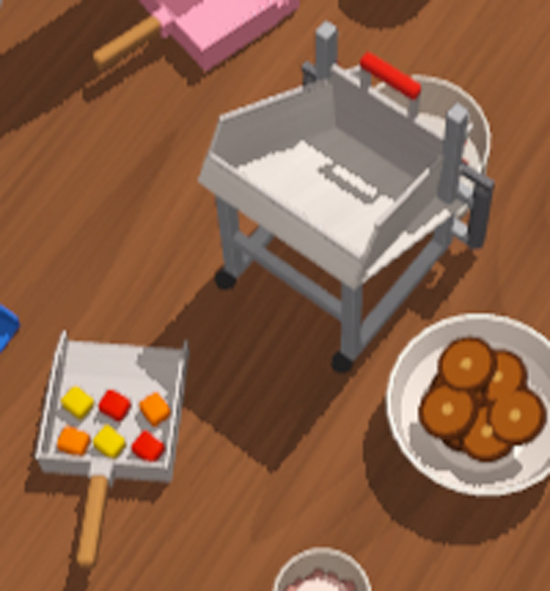

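The crops show: lip corners (480,295) and (552,425) in the top crop; wooden handle from (675,280) to (760,232); red bar ends (180,100) and (175,187); guide tops (188,38) and (167,240). In the scene crop the guide tops are at (325,28) and (457,110), and the bar at (365,60) to (416,92).

```bash
cat > h.py <<'E'
import numpy as np, cv2
from station import cams, telemetry
C={n:cams.camera_info(n) for n in('top','scene')}
def at_z(n,uv,z):
    c=C[n]; K,R,t=c['camera_matrix'],c['R'],c['t']
    o=-R.T@t; d=R.T@np.linalg.solve(K,[*uv,1]); return o+d*(z-o[2])/d[2]
def px(n,X):
    c=C[n]; p=c['camera_matrix']@(c['R']@np.asarray(X)+c['t']); return p[:2]/p[2]
def T(u,v): return (240+u/3.4-.35,180+v/3.4-.35)
def S(u,v): return (200+u/2.75-.3,185+v/2.75-.3)
E
python3 - <<'E'
from h import *
np.set_printoptions(precision=4,suppress=True)
for nm,n,p,z in [('lipA','top',T(480,295),.007),('lipB','top',T(552,425),.007),('backA','top',T(622,220),.038),('backB','top',T(695,350),.038),
 ('hend','top',T(762,232),.044),('hstart','top',T(670,285),.044),
 ('shend','scene',S(85,562),.034),('shst','scene',S(97,478),.044),('sbackA','scene',S(170,478),.03),('sbackB','scene',S(42,470),.03),
 ('bar1','top',T(180,100),.234),('bar2','top',T(175,187),.234),('sbar1','scene',S(365,60),.232),('sbar2','scene',S(416,92),.232),
 ('g1','top',T(188,38),.236),('g2','top',T(167,240),.236),('sg1','scene',S(325,28),.236),('sg2','scene',S(457,110),.236),
 ('hbackA','top',T(405,65),.223),('hbackB','top',T(392,300),.223),('glass',  'top',T(133,195),.006)]:
    print(nm,at_z(n,p,z))
E
```

```text
lipA [ 0.5113 -0.1742  0.007 ]
lipB [ 0.4064 -0.2275  0.007 ]
backA [ 0.5655 -0.2852  0.038 ]
backB [ 0.4611 -0.3368  0.038 ]
hend [ 0.5533 -0.3942  0.044 ]
hstart [ 0.5119 -0.3187  0.044 ]
shend [ 0.5499 -0.3879  0.034 ]
shst [ 0.5186 -0.3245  0.044 ]
sbackA [ 0.5687 -0.2884  0.03  ]
sbackB [ 0.4688 -0.3404  0.03  ]
bar1 [0.6138 0.0553 0.234 ]
bar2 [0.5537 0.0587 0.234 ]
sbar1 [0.5575 0.0585 0.232 ]
sbar2 [0.6114 0.0525 0.232 ]
g1 [0.6568 0.0496 0.236 ]
g2 [0.5174 0.064  0.236 ]
sg1 [0.512  0.0671 0.236 ]
sg2 [0.651  0.0523 0.236 ]
hbackA [ 0.64   -0.0987  0.223 ]
hbackB [ 0.4772 -0.0852  0.223 ]
glass [0.5974 0.1055 0.006 ]
```

```bash
cat >> h.py <<'E'
from scipy.spatial.transform import Rotation as Ro
from scipy.linalg import logm, expm
np.set_printoptions(precision=4,suppress=True)
HO=np.array([.584,.058]); HX=np.array([.9945,-.1045]); HY=np.array([.1045,.9945])
def hop(x,y,z): return np.r_[HO+x*HX+y*HY,z]
def tool(az,tilt=0):   # tool x at azimuth az (deg), lip-down tilt (deg)
    a=np.radians(az); x=np.array([np.cos(a),np.sin(a),0]); z=np.array([0,0,-1.])
    return Ro.from_matrix(np.c_[x,np.cross(z,x),z])*Ro.from_rotvec([0,-np.radians(tilt),0])
LIP=np.array([.166,0,.008])   # lip in tool frame when the scoop is held
def now():
    o=telemetry.get_obs(); return o,np.array(o['ee_pos']),Ro.from_rotvec(o['tool_rot'])
def M(p,R): m=np.eye(4); m[:3,:3]=R.as_matrix(); m[:3,3]=p; return m
def plan(p,R,n,p0=None,R0=None):
    """constant row (tx..az, scaled) that, n times, leads to (p,R)"""
    if p0 is None: _,p0,R0=now()
    g=expm(logm(np.linalg.inv(M(p0,R0))@M(p,R)).real/n)
    r=np.r_[g[:3,3]/.2,Ro.from_matrix(g[:3,:3]).as_rotvec()/2]; print(n,'x',r.round(3)); return r
def st():
    o,p,R=now(); m=R.as_matrix(); x=m[:,0]
    print('t',o['time'],'p',p,'az',np.degrees(np.arctan2(x[1],x[0])).round(1),'lipdown',np.degrees(np.arcsin(-x[2])).round(1),'z',m[:,2],'F',np.array(o['ft_force']),'w',o['grip_width'],o['grip_force'],'q',np.array(o['joint_pos']))
E
python3 - <<'E'
from h import *
st(); _,p0,R0=now()
a=p0+[0,0,.27]; plan(a,R0,6)
R1=tool(84); 
R2=tool(84,48); p2=hop(0,-.115,.225)-R2.apply(LIP); p1=p2+[0,0,.05]
print(p2); plan(p1,R1,10,a,R0); plan(p1,R2,8,p1,R1)
E
```

```text
t 0.1 p [0.3216 0.6493 0.2305] az 153.7 lipdown 0.0 z [-0.0005 -0.0013 -1.    ] F [-0.3534  1.1312  0.7308] w 0.08559453850719274 0.0 q [-1.1877  0.6001 -0.0026  1.6001  0.0018  0.9429 -0.0798]
6 x [-0.    -0.    -0.225  0.     0.     0.   ]
[ 0.561  -0.1609  0.3537]
10 x [-0.432 -0.123  0.049 -0.     0.     0.061]
8 x [-0.     0.     0.     0.    -0.052  0.   ]
```

```bash
python3 -m jog '[0,0,-0.225,0,0,0,0,0,-0.225,0,0,0,0,0,-0.225,0,0,0,0,0,-0.225,0,0,0,0,0,-0.225,0,0,0,0,0,-0.225,0,0,0,0,0,0,0,0,0,0,0,0,0,0,0]' 0 100; python3 - <<'E'
from h import *
R1=tool(84);R2=tool(84,48); p1=hop(0,-.115,.275)-R2.apply(LIP)
plan(p1,R1,16)
E
```

```text
time: 1.1
ee_pos: [0.3216, 0.6495, 0.5002]
tool_rot: [-0.716, -3.059, 0.002]
ft_force: [-0.1, -0.0, -0.5]
grip_width: 0.0854
grip_force: 0.0
16 x [-0.272 -0.071  0.03  -0.     0.     0.038]
```

```bash
R='-0.272,-0.071,0.03,0,0,0.038'; python3 -m jog '[-0.272,-0.071,0.03,0,0,0.038,-0.272,-0.071,0.03,0,0,0.038,-0.272,-0.071,0.03,0,0,0.038,-0.272,-0.071,0.03,0,0,0.038,-0.272,-0.071,0.03,0,0,0.038,-0.272,-0.071,0.03,0,0,0.038,-0.272,-0.071,0.03,0,0,0.038,-0.272,-0.071,0.03,0,0,0.038]' >/dev/null;  python3 -m jog '[-0.272,-0.071,0.03,0,0,0.038,-0.272,-0.071,0.03,0,0,0.038,-0.272,-0.071,0.03,0,0,0.038,-0.272,-0.071,0.03,0,0,0.038,-0.272,-0.071,0.03,0,0,0.038,-0.272,-0.071,0.03,0,0,0.038,-0.272,-0.071,0.03,0,0,0.038,-0.272,-0.071,0.03,0,0,0.038]' >/dev/null; python3 -m jog '[0,0,0,0,-0.052,0,0,0,0,0,-0.052,0,0,0,0,0,-0.052,0,0,0,0,0,-0.052,0,0,0,0,0,-0.052,0,0,0,0,0,-0.052,0,0,0,0,0,-0.052,0,0,0,0,0,-0.052,0]' >/dev/null; python3 -c "from h import *;st()"
```

```text
t 4.1 p [ 0.5593 -0.1611  0.4042] az 84.2 lipdown 47.9 z [-0.0786 -0.7377 -0.6705] F [ 0.3004 -0.6392  0.2995] w 0.08522884156967925 0.0 q [-0.705   0.4308  0.686   1.8711  0.614   1.1576 -0.4681]
```

```bash
python3 - <<'E'
from h import *
plan(np.array([.532,-.3485,.12]),tool(116.6),14)
E
```

```text
14 x [-0.015 -0.012  0.124 -0.009  0.029 -0.019]
```

```bash
python3 -m jog '[-0.015,-0.012,0.124,-0.009,0.029,-0.019,-0.015,-0.012,0.124,-0.009,0.029,-0.019,-0.015,-0.012,0.124,-0.009,0.029,-0.019,-0.015,-0.012,0.124,-0.009,0.029,-0.019,-0.015,-0.012,0.124,-0.009,0.029,-0.019,-0.015,-0.012,0.124,-0.009,0.029,-0.019,-0.015,-0.012,0.124,-0.009,0.029,-0.019,0,0,0,0,0,0]' >/dev/null;  python3 -m jog '[-0.015,-0.012,0.124,-0.009,0.029,-0.019,-0.015,-0.012,0.124,-0.009,0.029,-0.019,-0.015,-0.012,0.124,-0.009,0.029,-0.019,-0.015,-0.012,0.124,-0.009,0.029,-0.019,-0.015,-0.012,0.124,-0.009,0.029,-0.019,-0.015,-0.012,0.124,-0.009,0.029,-0.019,-0.015,-0.012,0.124,-0.009,0.029,-0.019,0,0,0,0,0,0]' >/dev/null; python3 - <<'E'
from h import *
st()
plan(np.array([.532,-.3485,.015]),tool(116.6),6)
a=cams.read_camera('scene')[290:410,180:300,::-1]; cv2.imwrite('pics/s1.png',cv2.resize(a,None,fx=4.5,fy=4.5,interpolation=2))
print(px('scene',[.532,-.3485,.044])-[180,290], px('scene',now()[1])-[180,290])
E
```

```text
t 6.1 p [ 0.534  -0.3477  0.1177] az 116.6 lipdown -0.1 z [ 0.01    0.0073 -0.9999] F [-0.014   0.1965  0.4148] w 0.08558048687090031 0.0 q [ 0.5016  0.6282 -0.0117  1.9036 -0.0076  0.6045  0.963 ]
6 x [ 0.    -0.002  0.086  0.001 -0.     0.   ]
[53.6659 79.7237] [50.7039 68.9163]
```

View pics/s1.png

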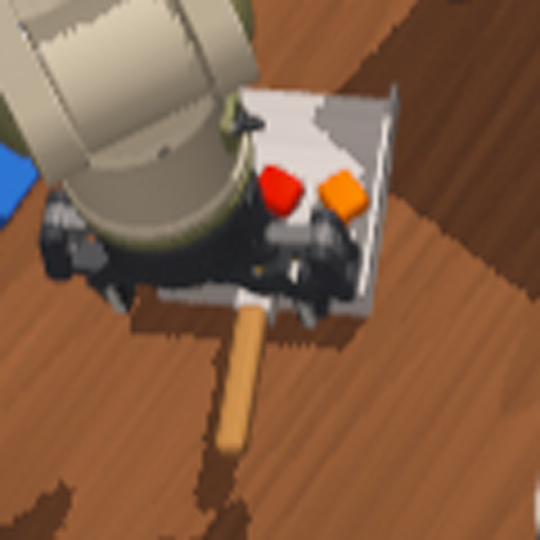

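The predicted grip point falls at (241,359) in the crop, on the handle's axis at x ≈ -90 mm, so the pose is confirmed. I'll descend and grip.

```bash
python3 -m jog '[0,-0.002,0.086,0,0,0,0,-0.002,0.086,0,0,0,0,-0.002,0.086,0,0,0,0,-0.002,0.086,0,0,0,0,-0.002,0.086,0,0,0,0,-0.002,0.086,0.005,0,0,0,0,0,0,0,0,0,0,0,0,0,0]' 0 100 ; python3 -m jog '[0,0,0,0,0,0,0,0,0,0,0,0,0,0,0,0,0,0,0,0,0,0,0,0,0,0,0,0,0,0,0,0,0,0,0,0,0,0,0,0,0,0,0,0,0,0,0,0]' 1 100; python3 - <<'E'
from h import *
st();_,p,R=now()
a=p+[0,0,.08]; plan(a,R,8); plan(a-[0,0,0],tool(116.6,-8),4,a,R)
E
```

```text
time: 7.15
ee_pos: [0.5349, -0.3481, 0.0168]
tool_rot: [1.645, 2.672, 0.006]
ft_force: [-0.6, -0.2, 0.1]
grip_width: 0.0854
grip_force: 0.0
time: 8.15
ee_pos: [0.5347, -0.3482, 0.017]
tool_rot: [1.645, 2.672, 0.006]
ft_force: [-2.0, 1.1, 4.5]
grip_width: 0.0144
grip_force: 97.4
t 8.15 p [ 0.5347 -0.3482  0.017 ] az 116.8 lipdown 0.1 z [ 0.0053  0.0011 -1.    ] F [-2.0162  1.067   4.4877] w 0.014415869961279254 97.42260575294495 q [ 0.4933  0.7733 -0.0048  1.9428 -0.0003  0.4214  0.957 ]
8 x [-0.    0.   -0.05 -0.    0.   -0.  ]
4 x [0.    0.    0.    0.001 0.018 0.   ]
```

```bash
python3 -m jog '[0,0,-0.03,0,0,0,0,0,-0.06,0,0,0,0,0,-0.07,0,0.018,0,0,0,-0.08,0,0.018,0,0,0,-0.1,0,0.018,0,0,0,-0.1,0,0.018,0,0,0,-0.06,0,0,0,0,0,-0.02,0,0,0]' ; python3 - <<'E'
from h import *
st(); o,p,R=now()
a=cams.read_camera('scene')[200:440,130:330,::-1]; cv2.imwrite('pics/s2.png',cv2.resize(a,None,fx=2.5,fy=2.5,interpolation=2))
R1=tool(84,-8); p1=hop(0,-.22,.30)-R1.apply(LIP); print(p1)
plan(p1,R1,20)
p2=hop(0,-.115,.255)-R1.apply(LIP); plan(p2,R1,6,p1,R1)
E
```

```text
time: 9.15
ee_pos: [0.5372, -0.354, 0.1211]
tool_rot: [-1.584, -2.573, -0.12]
ft_force: [-0.7, -0.2, -2.3]
grip_width: 0.0144
grip_force: 97.7
t 9.15 p [ 0.5372 -0.354   0.1211] az 116.8 lipdown -8.1 z [-0.0584  0.1284 -0.99  ] F [-0.7299 -0.174  -2.2829] w 0.014444208895909472 97.7428686618805 q [ 0.5822  0.6742 -0.0735  1.7878 -0.0509  0.7968  1.0271]
[ 0.5437 -0.3254  0.2848]
20 x [ 0.012  0.003 -0.04  -0.002 -0.     0.014]
6 x [ 0.081 -0.     0.049 -0.    -0.     0.   ]
```

View pics/s2.png

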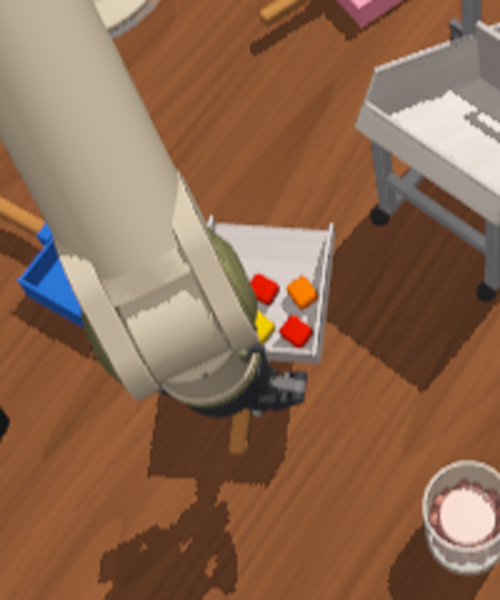

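```bash
python3 -m jog '[0.012,0.003,-0.04,-0.002,0,0.014,0.024,0.006,-0.08,-0.004,0,0.028,0.024,0.006,-0.08,-0.004,0,0.028,0.024,0.006,-0.08,-0.004,0,0.028,0.024,0.006,-0.08,-0.004,0,0.028,0.024,0.006,-0.08,-0.004,0,0.028,0.024,0.006,-0.08,-0.004,0,0.028,0.024,0.006,-0.08,-0.004,0,0.028]' >/dev/null; python3 -m jog '[0.024,0.006,-0.08,-0.004,0,0.028,0.024,0.006,-0.08,-0.004,0,0.028,0.012,0.003,-0.04,-0.002,0,0.014,0,0,0,0,0,0,0,0,0,0,0,0,0,0,0,0,0,0,0,0,0,0,0,0,0,0,0,0,0,0]' ; python3 - <<'E'
from h import *
st(); o,p,R=now(); print('lip',p+R.apply(LIP))
R1=tool(84,-8);p2=hop(0,-.115,.25)-R1.apply(LIP); plan(p2,R1,6)
R2=tool(84,48);p3=hop(0,-.112,.22)-R2.apply(LIP); plan(p3,R2,10,p2,R1)
E
```

```text
time: 11.2
ee_pos: [0.5428, -0.328, 0.2854]
tool_rot: [-2.254, -2.042, -0.168]
ft_force: [0.1, -0.6, -2.8]
grip_width: 0.0145
grip_force: 97.8
t 11.2 p [ 0.5428 -0.328   0.2854] az 84.4 lipdown -8.3 z [ 0.0178  0.1441 -0.9894] F [ 0.1122 -0.6255 -2.8319] w 0.014503499079647118 97.75352954864502 q [ 0.4758  0.4651  0.0708  1.7189 -0.1931  1.0265  0.5473]
lip [ 0.559  -0.1634  0.3015]
6 x [ 0.083  0.001  0.054  0.    -0.001  0.001]
10 x [ 0.014 -0.    -0.066  0.    -0.049  0.   ]
```

```bash
python3 -m jog '[0.042,0,0.027,0,0,0,0.083,0.001,0.054,0,-0.001,0.001,0.083,0.001,0.054,0,-0.001,0.001,0.083,0.001,0.054,0,-0.001,0.001,0.083,0.001,0.054,0,-0.001,0.001,0.083,0.001,0.054,0,-0.001,0.001,0.042,0,0.027,0,0,0,0,0,0,0,0,0]' ; python3 - <<'E'
from h import *
st(); o,p,R=now(); print('lip',p+R.apply(LIP))
a=cams.read_camera('scene')[120:420,170:430,::-1]; cv2.imwrite('pics/s3.png',cv2.resize(a,None,fx=2,fy=2,interpolation=2))
R2=tool(84,48);p3=hop(0,-.112,.22)-R2.apply(LIP); plan(p3,R2,10)
E
```

```text
time: 12.2
ee_pos: [0.5551, -0.22, 0.2353]
tool_rot: [-2.268, -2.037, -0.156]
ft_force: [0.7, -0.0, -3.4]
grip_width: 0.0145
grip_force: 97.8
t 12.2 p [ 0.5551 -0.22    0.2353] az 83.9 lipdown -7.8 z [ 0.0165  0.1344 -0.9908] F [ 0.7115 -0.0136 -3.4219] w 0.0145025298345147 97.82822370529175 q [ 0.3222  0.4591  0.0466  1.8738 -0.2031  0.8523  0.3941]
lip [ 0.5729 -0.0554  0.2498]
10 x [ 0.014 -0.    -0.066  0.    -0.049 -0.   ]
```

View pics/s3.png

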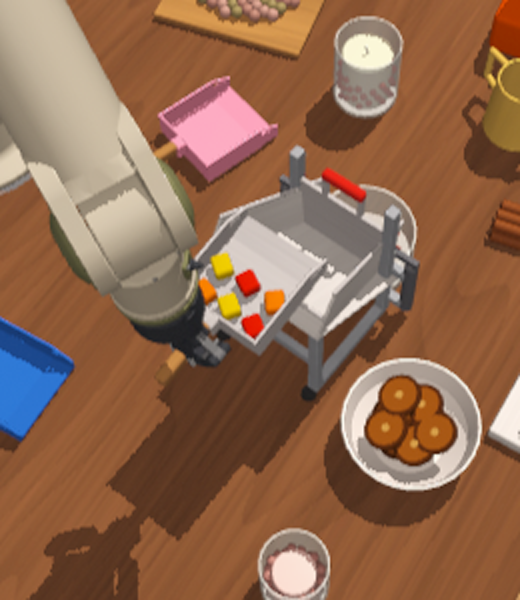

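The six chunks are in the scoop and the lip is centred between the hopper walls, so I'll tip it.

```bash
python3 -m jog '[0.014,0,-0.066,0,-0.049,0,0.014,0,-0.066,0,-0.049,0,0.014,0,-0.066,0,-0.049,0,0.014,0,-0.066,0,-0.049,0,0.014,0,-0.066,0,-0.049,0,0.014,0,-0.066,0,-0.049,0,0.014,0,-0.066,0,-0.049,0,0.014,0,-0.066,0,-0.049,0]' >/dev/null; python3 -m jog '[0.014,0,-0.066,0,-0.049,0,0.014,0,-0.066,0,-0.049,0,0,0,0,0,0,0,0,0,0,0,0,0,0,0,0,0,0,0,0,0,0,0,0,0,0,0,0,0,0,0,0,0,0,0,0,0]'; python3 - <<'E'
from h import *
st(); o,p,R=now(); print('lip',p+R.apply(LIP))
a=cams.read_camera('scene')[140:340,200:430,::-1]; cv2.imwrite('pics/s4.png',cv2.resize(a,None,fx=2.6,fy=2.6,interpolation=2))
E
```

```text
time: 14.25
ee_pos: [0.5617, -0.1575, 0.3484]
tool_rot: [1.827, 1.636, -0.818]
ft_force: [-0.0, 0.1, -1.5]
grip_width: 0.0143
grip_force: 98.1
t 14.25 p [ 0.5617 -0.1575  0.3484] az 83.6 lipdown 48.4 z [-0.0796 -0.7432 -0.6644] F [-0.0036  0.105  -1.4835] w 0.014286884440469322 98.13572287559509 q [-0.5503  0.4622  0.45    1.9207  0.696   1.1369 -0.643 ]
lip [ 0.5733 -0.0539  0.2191]
```

View pics/s4.png

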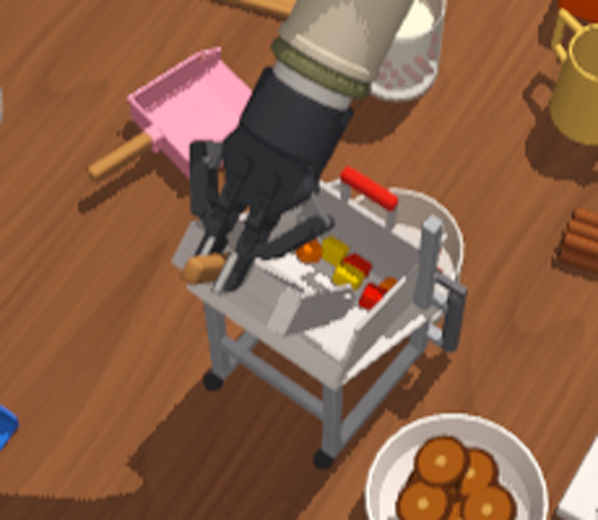

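All six chunks lie against the shut gate, at about (305-390, 245-300) in the crop. I'll back the scoop out and set it down.

```bash
python3 - <<'E'
from h import *
_,p,R=now(); a=p+[0,0,.05]; plan(a,R,3)
R1=tool(95,15); p1=hop(0,-.24,.26)-R1.apply(LIP); print(p1)
r=plan(p1,R1,6,a,R)
m=M(a,R); g=M(r[:3]*.2,Ro.from_rotvec(r[3:]*2))
for i in range(6): m=m@g; print((m@[*LIP,1])[:3], m[:3,3])
R2=tool(116.7); p2=np.array([.5347,-.3482,.06]); r=plan(p2,R2,8,p1,R1)
m=M(p1,R1); g=M(r[:3]*.2,Ro.from_rotvec(r[3:]*2))
for i in range(8): m=m@g; print((m@[*LIP,1])[:3])
E
```

```text
3 x [-0.062  0.    -0.055  0.    -0.     0.   ]
[ 0.5727 -0.3384  0.3107]
6 x [-0.084  0.015  0.147 -0.009  0.048 -0.014]
[ 0.5693 -0.0747  0.2727] [ 0.561  -0.1907  0.3914]
[ 0.5658 -0.096   0.2743] [ 0.5614 -0.2232  0.3812]
[ 0.5631 -0.1175  0.2738] [ 0.5628 -0.2546  0.3678]
[ 0.561  -0.1389  0.2713] [ 0.5652 -0.2844  0.3515]
[ 0.5596 -0.1601  0.2667] [ 0.5685 -0.3124  0.3324]
[ 0.5589 -0.1807  0.26  ] [ 0.5727 -0.3384  0.3107]
8 x [ 0.023 -0.022  0.156 -0.003  0.016 -0.024]
[ 0.547  -0.184   0.2339]
[ 0.5349 -0.187   0.2078]
[ 0.5227 -0.1897  0.1818]
[ 0.5105 -0.1922  0.1557]
[ 0.4981 -0.1945  0.1297]
[ 0.4856 -0.1965  0.1038]
[ 0.4729 -0.1983  0.0778]
[ 0.4601 -0.1999  0.052 ]
```

```bash
python3 -m jog '[-0.062,0,-0.055,0,0,0,-0.062,0,-0.055,0,0,0,-0.062,0,-0.055,0,0,0,-0.084,0.015,0.147,-0.009,0.048,-0.014,-0.084,0.015,0.147,-0.009,0.048,-0.014,-0.084,0.015,0.147,-0.009,0.048,-0.014,-0.084,0.015,0.147,-0.009,0.048,-0.014,-0.084,0.015,0.147,-0.009,0.048,-0.014]' >/dev/null; python3 -m jog '[-0.084,0.015,0.147,-0.009,0.048,-0.014,0.023,-0.022,0.156,-0.003,0.016,-0.024,0.023,-0.022,0.156,-0.003,0.016,-0.024,0.023,-0.022,0.156,-0.003,0.016,-0.024,0.023,-0.022,0.156,-0.003,0.016,-0.024,0.023,-0.022,0.156,-0.003,0.016,-0.024,0.023,-0.022,0.156,-0.003,0.016,-0.024,0,0,0,0,0,0]'; python3 - <<'E'
from h import *
st()
plan(np.array([.5347,-.3482,.03]),tool(116.7),5)
E
```

```text
time: 16.3
ee_pos: [0.5461, -0.3523, 0.1214]
tool_rot: [1.736, 2.553, -0.076]
ft_force: [0.0, 0.4, -1.9]
grip_width: 0.0143
grip_force: 98.0
t 16.3 p [ 0.5461 -0.3523  0.1214] az 111.6 lipdown 4.1 z [ 0.0163 -0.0704 -0.9974] F [ 0.0231  0.3846 -1.8625] w 0.014299364399290151 98.04471373558044 q [0.4335 0.6222 0.0361 1.9105 0.0649 0.5641 0.785 ]
5 x [ 0.012 -0.008  0.091 -0.001  0.007 -0.009]
```

```bash
python3 -m jog '[0.012,-0.008,0.091,-0.001,0.007,-0.009,0.012,-0.008,0.091,-0.001,0.007,-0.009,0.012,-0.008,0.091,-0.001,0.007,-0.009,0.012,-0.008,0.091,-0.001,0.007,-0.009,0.012,-0.008,0.091,-0.001,0.007,-0.009,0,0,0.02,0,0,0,0,0,0.01,0,0,0,0,0,0,0,0,0]'; python3 -c "
from h import *
st()"
```

```text
time: 17.3
ee_pos: [0.537, -0.3478, 0.0256]
tool_rot: [1.644, 2.674, -0.004]
ft_force: [-0.5, 0.2, -1.6]
grip_width: 0.0143
grip_force: 97.9
t 17.3 p [ 0.537  -0.3478  0.0256] az 116.8 lipdown 0.2 z [ 0.0008 -0.0038 -1.    ] F [-0.4825  0.183  -1.5671] w 0.014322675923907383 97.91840672492981 q [ 0.5101  0.7615 -0.0393  1.9345  0.0701  0.4444  0.8865]
```

```bash
python3 -m jog '[0,0,0.01,0,0,0,0,0,0.01,0,0,0,0,0,0.01,0,0,0,0,0,0.008,0,0,0,0,0,0.005,0,0,0,0,0,0,0,0,0,0,0,0,0,0,0,0,0,0,0,0,0]'; python3 -c "
from h import *
st()"
```

```text
time: 18.3
ee_pos: [0.5367, -0.348, 0.0171]
tool_rot: [1.645, 2.674, -0.005]
ft_force: [-1.3, -0.9, 5.5]
grip_width: 0.0143
grip_force: 99.3
t 18.3 p [ 0.5367 -0.348   0.0171] az 116.8 lipdown 0.2 z [ 0.0005 -0.0037 -1.    ] F [-1.2974 -0.8814  5.4787] w 0.014322676351331873 99.26998257637024 q [ 0.5097  0.7743 -0.0381  1.9367  0.0712  0.4298  0.8856]
```

```bash
python3 -m jog '[0,0,0,0,0,0,0,0,0,0,0,0,0,0,0,0,0,0,0,0,0,0,0,0,0,0,-0.04,0,0,0,0,0,-0.1,0,0,0,0,0,-0.2,0,0,0,0,0,-0.3,0,0,0]' 0 100;python3 -m jog '[0,0,-0.3,0,0,0,0,0,-0.3,0,0,0,0,0,-0.3,0,0,0,0,0,-0.2,0,0,0,0,0,0,0,0,0,0,0,0,0,0,0,0,0,0,0,0,0,0,0,0,0,0,0]'; python3 - <<'E'
from h import *
st(); plan(np.array([.584,.057,.32]),tool(174),12)
a=cams.read_camera('top')[160:330,230:480,::-1]; cv2.imwrite('pics/t5.png',cv2.resize(a,None,fx=3,fy=3,interpolation=2))
E
```

```text
time: 19.3
ee_pos: [0.5359, -0.3469, 0.146]
tool_rot: [1.646, 2.676, -0.005]
ft_force: [1.0, -0.8, 0.1]
grip_width: 0.085
grip_force: 0.0
time: 20.3
ee_pos: [0.5362, -0.3464, 0.3635]
tool_rot: [1.646, 2.676, -0.005]
ft_force: [-0.4, -0.3, -0.8]
grip_width: 0.0854
grip_force: 0.0
t 20.3 p [ 0.5362 -0.3464  0.3635] az 116.8 lipdown 0.1 z [-0.0015 -0.0025 -1.    ] F [-0.4439 -0.3409 -0.8498] w 0.08542830719358219 0.0 q [ 0.5211  0.379  -0.0547  1.6461  0.0257  1.1173  0.9272]
12 x [ 0.089  0.152  0.018 -0.     0.    -0.042]
```

View pics/t5.png

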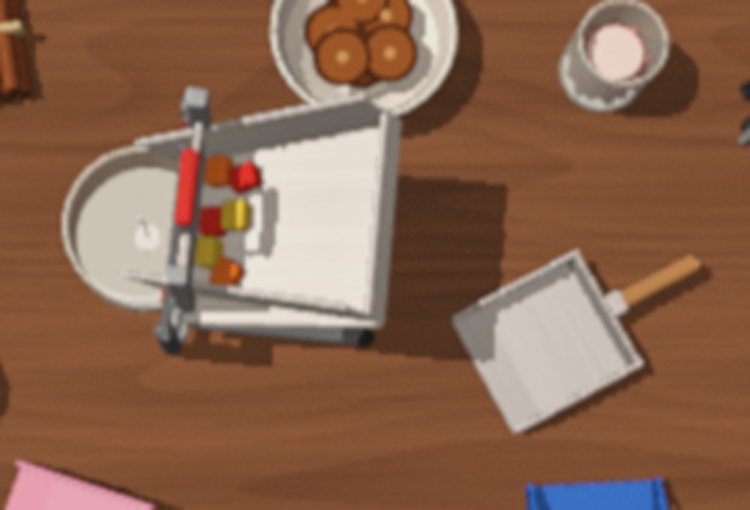

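The scoop is back upright and empty, and the six chunks lie behind the gate at (205-245, 170-272). The red bar's middle is at (187,186) in the crop. Next I'll move over the bar.

```bash
python3 -m jog '[0.089,0.152,0.018,0,0,-0.042,0.089,0.152,0.018,0,0,-0.042,0.089,0.152,0.018,0,0,-0.042,0.089,0.152,0.018,0,0,-0.042,0.089,0.152,0.018,0,0,-0.042,0.089,0.152,0.018,0,0,-0.042,0.089,0.152,0.018,0,0,-0.042,0.089,0.152,0.018,0,0,-0.042]' >/dev/null;python3 -m jog '[0.089,0.152,0.018,0,0,-0.042,0.089,0.152,0.018,0,0,-0.042,0.089,0.152,0.018,0,0,-0.042,0.089,0.152,0.018,0,0,-0.042,0,0,0,0,0,0,0,0,0,0,0,0,0,0,0,0,0,0,0,0,0,0,0,0]'; python3 - <<'E'
from h import *
print(at_z('top',(230+187.5/3-.33,160+186/3-.33),.234))
st(); plan(np.array([.584,.057,.21]),tool(174),6)
E
```

```text
time: 22.35
ee_pos: [0.5816, 0.0552, 0.32]
tool_rot: [0.151, 3.138, -0.006]
ft_force: [-0.7, 0.7, 0.1]
grip_width: 0.0855
grip_force: 0.0
[0.5841 0.0563 0.234 ]
t 22.35 p [0.5816 0.0552 0.32  ] az 174.5 lipdown 0.0 z [ 0.0002 -0.0036 -1.    ] F [-0.722   0.6917  0.0526] w 0.08549935173746911 0.0 q [ 0.0909  0.3629 -0.3902  1.8077  0.165   1.0033  1.1091]
6 x [-0.002  0.002  0.092 -0.     0.     0.001]
```

```bash
python3 -m jog '[-0.002,0.001,0.092,0,0,0.001,-0.002,0.001,0.092,0,0,0.001,-0.002,0.001,0.092,0,0,0.001,-0.002,0.001,0.092,0,0,0.001,-0.002,0.001,0.092,0,0,0.001,-0.002,0.001,0.092,0,0,0.001,0,0,0,0,0,0,0,0,0,0,0,0]' 0 100;python3 -m jog '[0,0,0,0,0,0,0,0,0,0,0,0,0,0,0,0,0,0,0,0,0,0,0,0,0,0,0,0,0,0,0,0,0,0,0,0,0,0,0,0,0,0,0,0,0,0,0,0]' 1 110; python3 -c "
from h import *
st()"
```

```text
time: 23.35
ee_pos: [0.5843, 0.0564, 0.2102]
tool_rot: [0.168, 3.136, -0.005]
ft_force: [-0.8, -1.4, 0.1]
grip_width: 0.0853
grip_force: 0.0
time: 24.35
ee_pos: [0.5842, 0.0581, 0.2102]
tool_rot: [0.166, 3.136, -0.003]
ft_force: [-1.0, 5.4, 4.8]
grip_width: 0.0122
grip_force: 107.7
t 24.35 p [0.5842 0.0581 0.2102] az 173.9 lipdown 0.1 z [ 0.0013 -0.0017 -1.    ] F [-1.0455  5.4047  4.8319] w 0.01219649869278709 107.66644835472107 q [ 0.0535  0.4796 -0.3568  1.9283  0.2357  0.7731  1.0288]
```

```bash
python3 -m jog '[0,0,-0.03,0,0,0,0,0,-0.03,0,0,0,0,0,-0.03,0,0,0,0,0,-0.03,0,0,0,0,0,-0.03,0,0,0,0,0,-0.03,0,0,0,0,0,-0.03,0,0,0,0,0,-0.018,0,0,0]';python3 -m jog '[0,0,0,0,0,0,0,0,0,0,0,0,0,0,0,0,0,0,0,0,0,0,0,0,0,0,0,0,0,0,0,0,0,0,0,0,0,0,0,0,0,0,0,0,0,0,0,0]'; python3 - <<'E'
from h import *
st()
t=cams.read_camera('top')[165:315,230:400,::-1];s=cams.read_camera('scene')[170:320,270:400,::-1]
f=lambda a:cv2.resize(a,None,fx=2.6,fy=2.6,interpolation=2)
cv2.imwrite('pics/b6.png',np.hstack([f(t),f(s)]))
print('half mark px', [(px('scene',hop(x,.007,.181))-[270,170])*2.6 for x in(.07,-.07)], [(px('scene',hop(x,.007,.136))-[270,170])*2.6 for x in(.07,-.07)])
E
```

```text
time: 25.35
ee_pos: [0.5841, 0.0581, 0.2544]
tool_rot: [0.166, 3.137, -0.002]
ft_force: [4.4, 5.9, -11.6]
grip_width: 0.0121
grip_force: 107.2
time: 26.35
ee_pos: [0.5841, 0.0581, 0.2541]
tool_rot: [-0.166, -3.137, 0.002]
ft_force: [3.4, 5.6, -9.8]
grip_width: 0.012
grip_force: 107.3
t 26.35 p [0.5841 0.0581 0.2541] az 173.9 lipdown 0.0 z [-0.0001 -0.0014 -1.    ] F [ 3.3776  5.577  -9.8397] w 0.012012141276972742 107.25960373878479 q [ 0.0695  0.4307 -0.3738  1.8818  0.2033  0.8663  1.0592]
half mark px [array([251.4389, 171.7654]), array([130.5232,  95.9938])] [array([248.3336, 196.5936]), array([130.6711, 122.0629])]
```

View pics/b6.png

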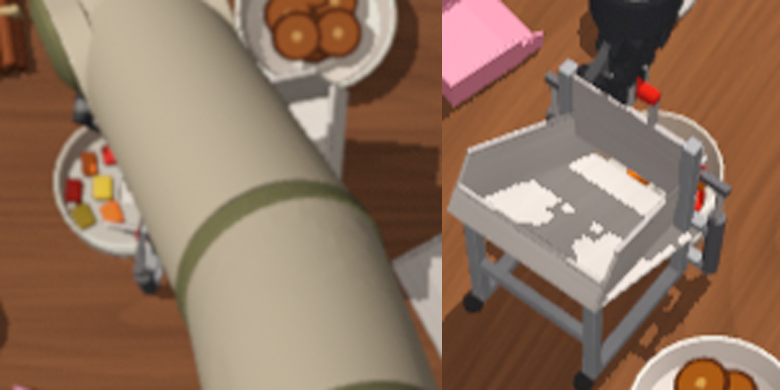

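```bash
python3 - <<'E'
from h import *
g=at_z('top',T(133,195),.006)
for u,v in[(90,162),(108,156),(73,190),(101,187),(83,215),(112,212)]:
    q=(230+u/2.6-.3,165+v/2.6-.3); a=at_z('top',q,.016); b=at_z('top',q,.09)
    print(a, 'r',np.linalg.norm((a-g)[:2]).round(3),'hopper y if on lip',((b[:2]-HO)@HY).round(3))
# the orange spot in the scene view
q=(270+(637-442)/2.6-.3,170+178/2.6-.3); a=at_z('scene',q,.016); print(a,np.linalg.norm((a-g)[:2])); print(((at_z('scene',q,.09)[:2]-HO)@HY))
st()
E
```

```text
[0.6239 0.1445 0.016 ] r 0.047 hopper y if on lip 0.08
[0.6302 0.1255 0.016 ] r 0.038 hopper y if on lip 0.063
[0.5938 0.1622 0.016 ] r 0.057 hopper y if on lip 0.094
[0.5967 0.1327 0.016 ] r 0.027 hopper y if on lip 0.066
[0.5668 0.1514 0.016 ] r 0.055 hopper y if on lip 0.081
[0.5696 0.1209 0.016 ] r 0.032 hopper y if on lip 0.053
[0.5666 0.115  0.016 ] 0.03222659481175481
0.01699033650644551
t 26.45 p [0.5841 0.0581 0.2542] az 173.9 lipdown 0.0 z [-0.     -0.0015 -1.    ] F [ 4.8642  6.8816 -9.7224] w 0.011990509126050349 107.26064085960388 q [ 0.0695  0.4306 -0.3738  1.8818  0.2033  0.8664  1.0593]
```

All six chunks project inside the glass, and the orange spot in the scene view is the same chunk as one of them. The gate has risen about 44 mm and is steady, so I'll hand the job in.

```bash
python3 -c "
from station import workorder
print(workorder.sign_off())"
```

```text
the job is handed in; nothing more can be done
None
```

I handed the job in with all six chunks in the candle glass, the empty scoop upright on the table, and the gripper holding the gate at half open (about 44 mm); the sign-off gave no verdict.

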